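# Press a curtain eyelet and hold it up in tongs

## Robot

A 6-joint arm with a two-finger parallel gripper is mounted at the origin on the work surface. World frame = base frame: x ahead of the robot, y to its left, z up, the work surface at z = 0. Lengths are in m, angles in rad, forces in N, time in s.
With the tool pointing down it reaches from about 0.25 to 0.775 m from the base axis. Payload 4 kg.
Tool frame: the origin (TCP) lies at the very end of the fingers, on their centre line; the grasp point (between the pads) lies 19 mm behind it (hold_point_z is the distance from the TCP to the grasp point, in m); z points along the fingers, x is the direction in which the jaws open and shut, and the axes are right-handed (so a half turn about z gives the same grasp; the last joint's range is limited). The gripper opens to 85 mm and grips with 20 to 120 N. Pads are 22 mm wide; open, the fingers measure 114 mm over their backs; the gripper's body (76 mm by 85 mm) begins 54 mm behind the grasp point. The pads swing forward as they close: fully open they stand 13 mm farther back than shut.
Start: joints at [-1.329, 0.087, 1.371, -0, 1.684, -0.103], TCP at [0.186, -0.518, 0.231] pointing down, gripper open.
Joint ranges: [-3.1, 3.1], [-0.76, 2.03], [0.27, 2.55], [-1.08, 4.22], [0.17, 2.65], [-2.57, 2.57]. Speed limits (rad/s): [2.79, 2.79, 3.14, 3.14, 3.14, 3.14].

## Interface

Orientations are given as a 3x3 rotation matrix whose columns are the frame's x, y, z axes.
In Python, from plant import * gives the robot as it stands.
- The arm moves only by the tool jog_arm, never from a script. Its argument "moves" is a list of rows, each a list of 3 entries, a list of its own where there are three numbers: the closure, from 0 (fully open) to 1 (shut), then the shift along the tool's x, y, z in mm, then the turn about the tool's z in degrees. In form: [[hand, [tx, ty, tz], yaw], ...]. A call has 1 to 8 rows; each row shifts and turns the commanded pose from where the row before left it, along the tool's axes as they then stand; what a row does not reach is not made up. A row lasts 1/10 s, in which the tool goes at most 50 mm and 8.59 degrees, less where a joint would pass 70% of its speed; a pose out of reach is approached as far as the arm can. A call is refused whole if a number of a shift passes 50 or a number of a turn 8.59, either way. A call with a gripper value outside its range is refused whole. The fingers move at their own pace and stop on an object; "force" is the grip in N (left out, the last holds). Time passes only in rows, so rows that do not move let the fingers close. It gives the time, the measured TCP pose, the force and the opening at its end, in the units of the state.
- get_obs(): the state, without advancing time (a new reading comes with each control period).
- snapshot(name): name is "scene" or "top" or "wrist"; returns the picture (384x512x3 uint8, blue, green, red); there is no depth.
- camera_info(name): a dict with "K" (3x3 intrinsics, pixels), "extrinsics" (4x4, takes a point from camera to world coordinates); the wrist camera has in their place "hand_eye" (4x4, takes a point from camera to tool coordinates, whose origin is the TCP and whose axes are the tool frame's). Camera axes: x right, y up, looking along -z (the intrinsics and any distortion apply to the point x, -y, -z); pixel columns grow to the right and rows downward; lengths in m; the calibration is good to about 2 mm. A picture is of the moment at which its call begins: read the wrist's pose just before it. camera_info takes no time and is no camera call.
- sign_off(): hands the job in, once; it reports no verdict.
The state is a dict: "t": time; "joint_pos": joint angles; "joint_velocities": joint speeds; "joint_torque": joint torques, N m; "tcp_pos": TCP position; "tcp_rot": TCP orientation; "wrist_force": force on the tool from outside, world axes, zero at the start; "wrist_torque": the same for the moment, N m; "gripper_width": opening from 0.0 (shut) to 1.0 (fully open).
Only numpy, scipy, OpenCV 4.12 (cv2) and the standard library are available. Lean on these libraries where they do the work, as an engineer would, in place of code of your own. Each camera call takes 0.05 s, during which the arm holds its last target. There are 200 camera calls.

## Task

Press the curtain eyelet that lies in the hand press: pull the side lever all the way down to its stop and let it spring fully back up. Then take the tongs from their rest, close them on the eyelet, draw it out in front of the press and hold it up in the tongs, still and about 20 cm above the table; the program finishes while holding it there. Touch the eyelet only with the tongs, and leave the other things on the table where they are.

Things in the scene. Friction and masses are not known exactly. Their poses are not given: they have to be found in the camera images.
- press: Grey C-frame hand press fixed to the table. Origin: on the table, under the die axis. x points from its open front to its column at the back, y to the lever's side, z up. Base plate 170 x 100 x 20 mm high, x = -40 to 130 mm; column x = 73 to 118 mm, 26 mm wide; overhanging head x = -11 to 118 mm, 28 mm wide, z = 145 to 195 mm; ears above it to z = 240 mm.
- ram (a point): Centre of the flat underside of the ram, over the die. The ram's shoe is 32 mm in diameter, 8 mm high, on a 22 mm rod. Its underside is 105 mm above the table with the lever up; it goes down 38 mm with the lever and stops 2 mm above the eyelet.
- die (a point): Centre of the flat top of the die, 55 mm above the table on the press's z axis. The die is a 36 mm diameter post, 15 mm tall, on a wider foot (48 mm diameter, z = 20 to 40 mm); a tapered locating pin of 18 mm diameter stands 7 mm up from its top.
- press_lever (a joint): Angle of the lever, rad: 0 = up at rest, 0.96 = down at its stop. It turns about an axis along the press's x through point lever_pivot. A spring returns it: about 5 N at the handle at rest, 10 N at the stop.
- lever_pivot (a point): Pivot of the lever: at x = 20, y = 0, z = 225 mm in the press's frame.
- handle (a point): Centre of the lever's black cross bar: 18 mm diameter, 70 mm long, along the press's x, 170 mm from the pivot. At rest the lever leans 0.61 rad above level towards the press's +y; at the stop 0.35 rad below level.
- eyelet: Brass ring, 44 mm outside and 24 mm hole diameter, 10 mm thick, 20 g. It lies flat on the die round the locating pin, overhanging it by 4 mm all round. Origin: centre of its underside.
- tongs: Spring tongs, 246 mm long, 85 g, balanced at the origin, lying on their rest; two arms that open sideways from a hinge at x = -95 mm, wooden grip plates, flat steel jaws. Origin: midway between the grip plates, on the underside. x points along the tongs to the jaws, y across, z up. Grip plates: x = -30 to 30 mm, 20 mm high (z = 0 to 20 mm), 60 mm over their outsides when open.
- tongs_left (a joint): Closing angle of each arm, rad (both move alike): 0 = sprung open, plates 60 mm over all, jaws about 70 mm apart; 0.026: 55 mm and 58 mm; 0.06: 48 mm, jaws parallel and 44 mm apart; 0.10 = fully closed, 41 mm. The spring pushes the plates apart with about 6 N open, 8 N at 0.06 (squeeze with some 20 N to pinch firmly); they reopen when let go.
- jaws (a point): Point midway between the jaws of the tongs: 120 mm ahead of the tongs' origin and 9 mm above the underside. The jaw plates are 44 mm long (x = 98 to 142 mm), 18 mm high (z = 0 to 18 mm), 4 mm thick.
- rest: Wooden tongs rest fixed on the table, base 200 x 80 x 6 mm, its centre 10 mm ahead (+x) of the origin (on the table). Two cross bars to 24 mm height, at x = -68 and 86 mm, carry the tongs; between them the space under the grip plates is free down to the base.
- spool: Bystander: wooden spool, 40 mm diameter, 50 mm tall. Origin: centre of its underside.
- pin_tin: Bystander: round steel pin tin, 70 mm diameter, 26 mm tall. Origin: centre of its underside.
- chalk_box: Bystander: cardboard box, 75 x 50 x 22 mm. Origin: centre of its underside.

How it is judged:
On the way, in this order (a step that is already met when the one before it is completed fails the run):
1. the lever is pulled down to its stop with the eyelet in the die (value of joint press_lever above 0.91 rad and distance between eyelet and die below 0.008 m), for 0.1 s.
2. the lever has sprung fully back up, the eyelet still in the die (value of joint press_lever below 0.06 rad and distance between eyelet and die below 0.008 m), for 0.1 s.
3. the eyelet is lifted off the pin in the tongs, which the fingers hold (z of eyelet in the frame of press above 0.064 m and contact force between eyelet and tongs above 0.3 N and contact force between the fingers and tongs above 1 N), for 0.2 s.
At the end, for the whole second after the job is handed in: Eyelet pinched within 30 mm of the middle of the tongs' jaws, fingers gripping the tongs; eyelet at rest, over 150 mm above the table and over 50 mm in front of the die, touched only by the tongs; tongs clear of press and rest; lever back up (under 0.06 rad) (height (world z) of eyelet above 0.15 m and x of eyelet in the frame of press below -0.05 m and distance between eyelet and jaws below 0.03 m and contact force between eyelet and tongs above 0.3 N and contact force between the fingers and tongs above 1 N and contact force between eyelet and the fingers below 0.1 N and contact force between each of eyelet, tongs and press below 0.1 N and contact force between tongs and rest below 0.1 N and linear speed of eyelet below 0.03 m/s and value of joint press_lever below 0.06 rad); the arm keeps its last pose, push and grip.
It fails at once if the robot touches the eyelet directly (contact force between any of the fingers, the arm and eyelet above 0.5 N).
It fails at once if a bystander is disturbed (distance of any of spool, pin_tin, chalk_box from where it was at the start of the episode above 0.02 m).
It also fails if it takes over 69 s, if anything falls off the work surface, if the arm or the gripper's body presses on something with over 40 N, if the wrist force passes 120 N, or if a joint passes its speed limit or range.

## Working session

There is one attempt and no reset: what is moved stays moved. The work goes in short steps, Python scripts to look and compute and a tool call to move; the robot and the scene stay as the last step left them, time stands still between calls to the robot, and variables do not carry over. Pictures are saved under pics/ and viewed, about 8 in all and at most 12, crops included, and the job is handed in when it is done.

Besides the shell and the picture viewer there is one more tool, called after "Request:" in YAML: its name, and indented under it one key for each argument. jog_arm: Moves the arm, as the interface text tells. Its arguments: {"type":"object","properties":{"moves":{"type":"array","items":{"type":"array"}},"force":{"type":"number"}},"required":["moves"]}

```bash
mkdir -p pics; ls; python3 - <<'E'
from plant import *
import cv2,numpy as np
o=get_obs();print(o['t'],o['tcp_pos'],o['tcp_rot'],o['gripper_width'])
for n in("scene","top"):
    cv2.imwrite(f"pics/{n}0.png",cv2.resize(snapshot(n),(800,600),interpolation=cv2.INTER_CUBIC))
    c=camera_info(n);print(n,c)
print(camera_info("wrist"))
E
```

```text
pics
0.0 [ 0.18578148 -0.51712234  0.23010358] [[ 3.38038959e-01 -9.41131967e-01 -5.31123994e-04]
 [-9.41129342e-01 -3.38039279e-01  2.23755664e-03]
 [-2.28537685e-03 -2.56524942e-04 -9.99997356e-01]] 1.0046973240277286
scene {'K': array([[361.30620665,   0.        , 255.3657478 ],
       [  0.        , 361.30620665, 186.68542615],
       [  0.        ,   0.        ,   1.        ]]), 'extrinsics': array([[ 0.76402954, -0.55524648,  0.32857299,  0.80904066],
       [ 0.64514075,  0.6631938 , -0.37943035, -0.36278876],
       [-0.00723021,  0.50187182,  0.86491179,  1.07733841],
       [ 0.        ,  0.        ,  0.        ,  1.        ]])}
top {'K': array([[444.86502966,   0.        , 258.61264274],
       [  0.        , 444.86502966, 187.78634838],
       [  0.        ,   0.        ,   1.        ]]), 'extrinsics': array([[-0.01052969,  0.99480021, -0.10129987,  0.38953659],
       [-0.99991339, -0.01127516, -0.0067892 ,  0.02543754],
       [-0.00789607,  0.10121961,  0.99483277,  1.25446771],
       [ 0.        ,  0.        ,  0.        ,  1.        ]])}
{'K': array([[282.15320038,   0.        , 255.73543461],
       [  0.        , 282.15320038, 193.32939677],
       [  0.        ,   0.        ,   1.        ]]), 'hand_eye': array([[ 9.99999773e-01, -1.39433629e-05,  6.74188968e-04,
         4.87478139e-04],
       [ 1.79206009e-04, -9.58340019e-01, -2.85629787e-01,
        -7.31900498e-02],
       [ 6.50084908e-04,  2.85629843e-01, -9.58339799e-01,
        -1.43326582e-01],
       [ 0.00000000e+00,  0.00000000e+00,  0.00000000e+00,
         1.00000000e+00]])}
```

View pics/scene0.png

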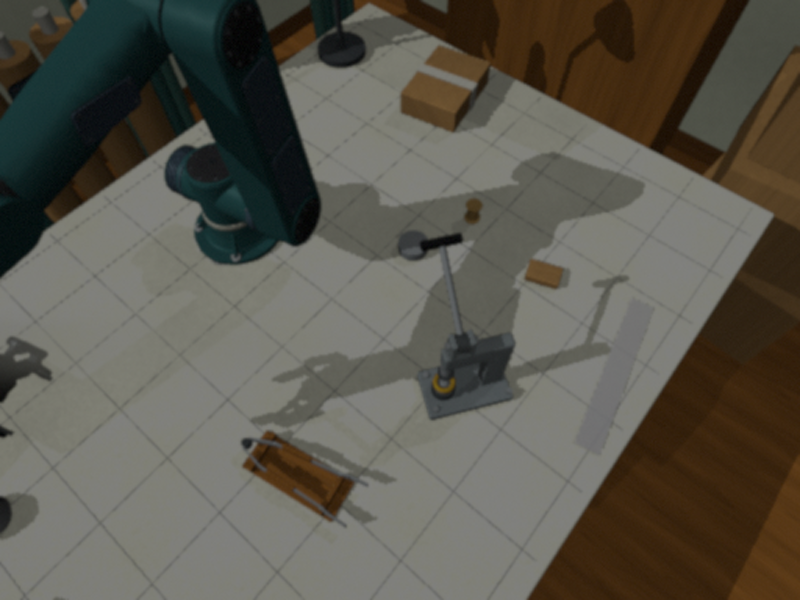

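View pics/top0.png

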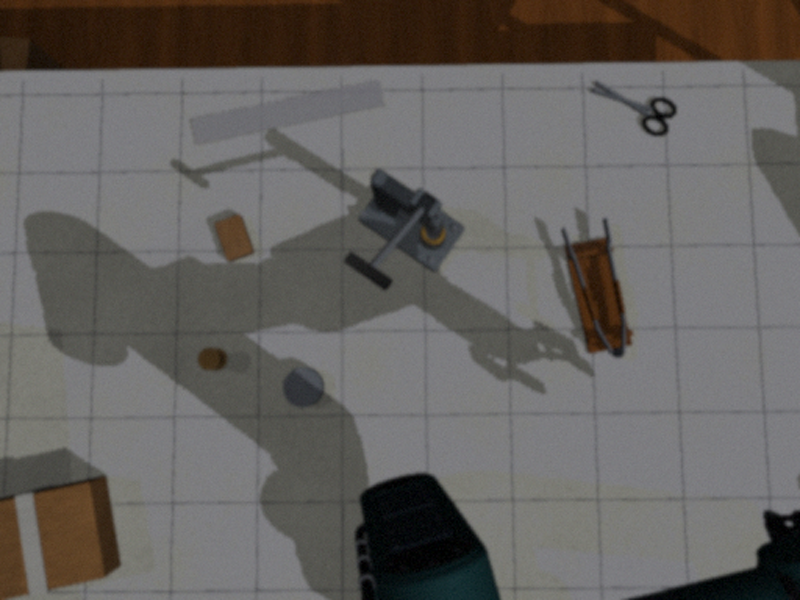

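```bash
python3 - <<'E'
from plant import *
import cv2,numpy as np
def crop(im,x,y,w,h,s):
    c=cv2.resize(im[y:y+h,x:x+w],None,fx=s,fy=s,interpolation=cv2.INTER_CUBIC)
    return cv2.convertScaleAbs(c,alpha=1.7,beta=10)
def avg(n): return np.mean([snapshot(n).astype(float) for _ in range(4)],0).astype(np.uint8)
t=avg("top");s=avg("scene")
np.savez("im0.npz",t=t,s=s)
cv2.imwrite("pics/a.png",np.hstack([crop(t,218,102,80,100,5),crop(t,345,130,80,100,5)]))
cv2.imwrite("pics/b.png",np.hstack([crop(s,255,145,80,120,5),crop(s,150,260,80,120,5)]))
E
```

```text
(no output)
```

View pics/a.png

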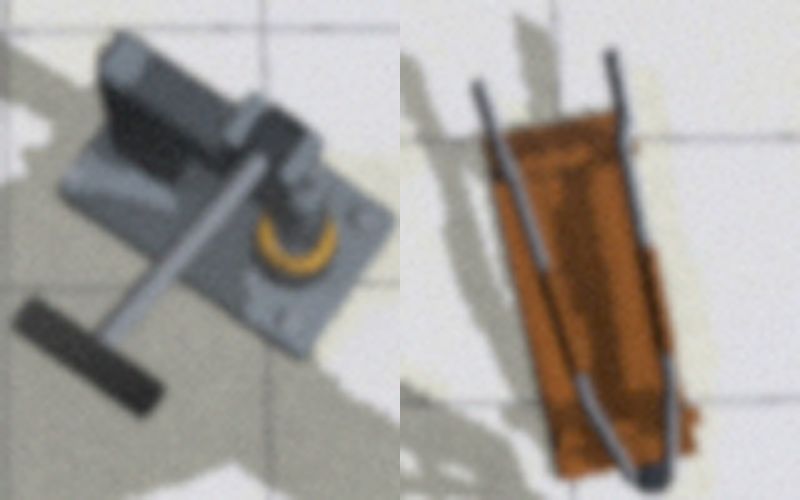

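View pics/b.png

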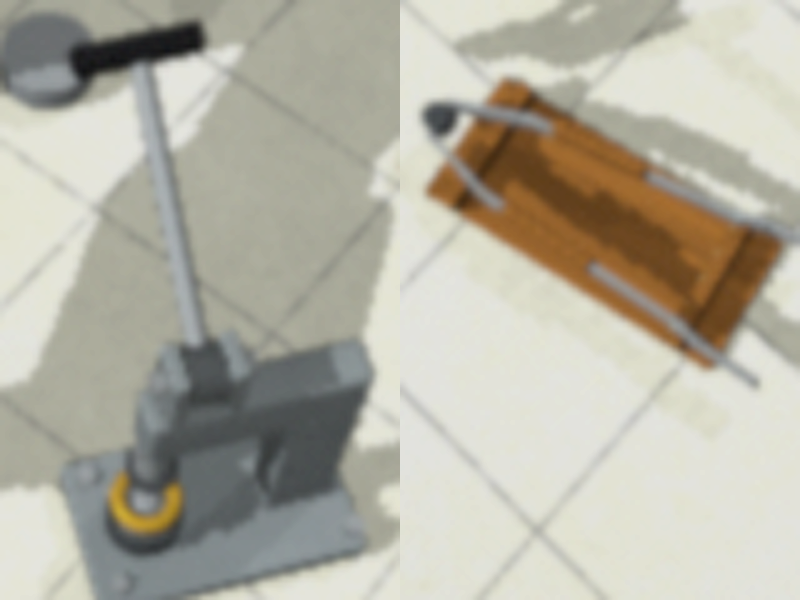

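```bash
cat > h.py <<'E'
import numpy as np
from plant import *
C={n:camera_info(n) for n in("top","scene")}
def proj(n,P):
    c=C[n];E=c['extrinsics'];p=(np.asarray(P)-E[:3,3])@E[:3,:3]
    q=p*[1,-1,-1]; q=q@c['K'].T; return q[...,:2]/q[...,2:]
def ray(n,uv,z):
    c=C[n];E=c['extrinsics'];d=np.linalg.solve(c['K'],[*uv,1])*[1,-1,-1];d=E[:3,:3]@d
    return E[:3,3]+d*(z-E[2,3])/d[2]
def T(p,L):
    c,s=np.cos(p[2]),np.sin(p[2]);L=np.asarray(L,float)
    return np.c_[p[0]+c*L[:,0]-s*L[:,1],p[1]+s*L[:,0]+c*L[:,1],L[:,2]]
E
python3 - <<'E'
from h import *
from scipy.optimize import least_squares
def fit(obs,p0):
    # obs: (cam, local, native px)
    def r(p): return np.concatenate([(proj(n,T(p,[L]))[0]-uv) for n,L,uv in obs])
    s=least_squares(r,p0,loss='soft_l1');print(np.round(s.x,4),np.degrees(s.x[2]));print(np.round(r(s.x).reshape(-1,2),1).tolist());return s.x
t=lambda x,y:np.array([218+x/5,102+y/5]); s=lambda x,y:np.array([255+x/5,145+y/5])
h=[139.3e-3,.3224]
press=[("top",[-.04,.05,.02],t(305,355)),("top",[-.04,-.05,.02],t(392,213)),("top",[.13,.05,.02],t(62,188)),
("top",[-.015,*h],t(152,404)),("top",[.055,*h],t(26,311)),("top",[0,0,.065],t(297,239)),
("scene",[-.015,*h],s(75,63)),("scene",[.055,*h],s(203,37)),("scene",[0,0,.065],s(145,505)),
("scene",[.13,-.05,.02],s(368,545)),("scene",[-.04,.05,.02],s(65,468))]
p=fit(press,[.55,0,.96])
t=lambda x,y:np.array([345+x/5-80,130+y/5]); s=lambda x,y:np.array([150+x/5-80,260+y/5])
tg=[("top",[.142,.039,.042],t(475,82)),("top",[.142,-.039,.042],t(611,52)),("top",[-.097,0,.042],t(655,475)),
("scene",[.142,-.039,.042],s(756,382)),("scene",[-.097,0,.042],s(440,117))]
q=fit(tg,[.6,-.25,.26])
print("handle",T(p,[[.02,*h]]),"stop",T(p,[[.02,.1597,.1667]]),"tongs at press",T(p,[[-.12,0,.051]]))
np.savez("pose.npz",p=p,q=q)
for n,uv in(("tin",(303,386)),("spool",(212,358)),("chalk",(234,236))): print(n,ray("top",np.array(uv)*.64,.025))
E
```

```text
[ 0.618  -0.0163  0.9524] 54.57010953122429
[[-1.3, 0.8], [1.5, 0.2], [-2.3, 0.1], [0.5, -0.2], [-1.4, -0.4], [-0.8, -1.6], [-1.2, 1.3], [-0.4, 0.7], [0.0, -1.2], [0.2, 1.1], [-1.7, -0.1]]
[ 0.4975 -0.3155  0.2246] 12.867253020483266
[[-0.6, -0.9], [-0.4, -1.4], [-0.1, 1.7], [-0.2, 0.5], [-2.2, -0.3]]
handle [[0.51606163 0.08071989 0.3224    ]] stop [[0.49943919 0.09254589 0.1667    ]] tongs at press [[ 0.54840793 -0.11410877  0.051     ]]
tin [0.35331665 0.21306119 0.025     ]
spool [0.40398995 0.37407398 0.025     ]
chalk [0.62186843 0.33828484 0.025     ]
```

Request:
jog_arm:
  moves:
    - [1, [0, 0, -28], -7]
    - [1, [0, 0, -28], -7]
    - [1, [0, 0, -28], -7]
    - [1, [0, 0, -28], -7]
    - [1, [0, 0, -28], -6.8]
    - [1, [-4.5, -40, 0], 0]
    - [1, [-4.5, -40, 0], 0]
    - [1, [-4.5, -40, 0], 0]
  force: 40

```text
t: 1.3
tcp_pos: [0.2449, -0.4111, 0.3715]
tcp_rot: [[0.814, -0.581, 0.0], [-0.581, -0.814, -0.0], [0.001, 0.0, -1.0]]
wrist_force: [0.4, 0.4, -0.5]
gripper_width: -0.001
```

Request:
jog_arm:
  moves:
    - [1, [-4.5, -40, 0], 0]
    - [1, [-4.5, -40, 0], 0]
    - [1, [-4.5, -40, 0], 0]
    - [1, [-4.5, -40, 0], 0]
    - [1, [-4.5, -40, 0], 0]
    - [1, [-4.5, -40, 0], 0]
    - [1, [-4.5, -40, 0], 0]
    - [1, [-4.5, -40, 0], 0]

```text
t: 2.1
tcp_pos: [0.4012, -0.1289, 0.3717]
tcp_rot: [[0.815, -0.58, 0.001], [-0.58, -0.815, -0.001], [0.001, -0.0, -1.0]]
wrist_force: [-0.7, -0.7, -0.7]
gripper_width: -0.001
```

```bash
cat >> h.py <<'E'
D=np.load("pose.npz")
def rel(p):
    o=get_obs();d=o['tcp_pos']-[p[0],p[1],0];c,s=np.cos(p[2]),np.sin(p[2]);R=o['tcp_rot']
    print("t",round(o['t'],2),"TCP in frame mm",np.round(1000*np.array([c*d[0]+s*d[1],-s*d[0]+c*d[1],d[2]]),1),"yaw-frame",round(np.degrees(np.arctan2(R[1,0],R[0,0])-p[2]),2),"w",np.round(o['gripper_width'],3),"F",np.round(o['wrist_force'],1),"world",np.round(o['tcp_pos'],4))
    return o
E
python3 -c "
from h import *
rel(D['p'])"
```

```text
t 2.1 TCP in frame mm [-217.4  111.4  371.7] yaw-frame -90.02 w -0.001 F [-0.7 -0.7 -0.7] world [ 0.4012 -0.1289  0.3717]
```

Request:
jog_arm:
  moves:
    - [1, [-6, -38, 0], 0]
    - [1, [-6, -38, 0], 0]
    - [1, [0, 0, 0], 0]
    - [1, [0, 0, 0], 0]

```text
t: 2.5
tcp_pos: [0.4351, -0.0611, 0.3713]
tcp_rot: [[0.816, -0.578, -0.0], [-0.578, -0.816, -0.001], [0.0, 0.001, -1.0]]
wrist_force: [0.6, -0.6, -0.2]
gripper_width: 0.002
```

```bash
cat >> h.py <<'E'
import cv2
def wpose():
    o=get_obs();A=np.eye(4);A[:3,:3]=o['tcp_rot'];A[:3,3]=o['tcp_pos'];c=camera_info("wrist")
    return {'K':c['K'],'extrinsics':A@c['hand_eye']}
def wsnap(name,k=3):
    C[name]=wpose();im=np.mean([snapshot("wrist").astype(float) for _ in range(k)],0).astype(np.uint8)
    np.savez(name+".npz",**C[name],im=im);return cv2.convertScaleAbs(im,alpha=1.6,beta=10)
E
python3 - <<'E'
from h import *
rel(D['p']);im=wsnap("w1")
big=cv2.resize(im,(800,600),interpolation=cv2.INTER_CUBIC)
for L in([0,0,.065],[-.04,.05,.02],[-.04,-.05,.02],[-.015,.1393,.3224],[.055,.1393,.3224],[.13,.05,.02],[.13,-.05,.02]):
    u=proj("w1",T(D['p'],[L]))[0];print(L,u*1.5625);cv2.drawMarker(big,tuple(int(v) for v in u*1.5625),(0,0,255),0,12,1)
cv2.imwrite("pics/w1.png",big)
E
```

```text
t 2.5 TCP in frame mm [-142.5  123.1  371.3] yaw-frame -89.89 w 0.002 F [ 0.6 -0.6 -0.2] world [ 0.4351 -0.0611  0.3713]
[0, 0, 0.065] [531.26934746  92.87348905]
[-0.04, 0.05, 0.02] [468.42110575 141.41567639]
[-0.04, -0.05, 0.02] [563.1077274  141.58318069]
[-0.015, 0.1393, 0.3224] [356.32085095  21.58820215]
[0.055, 0.1393, 0.3224] [ 350.83129696 -215.35130994]
[0.13, 0.05, 0.02] [476.74936005 -49.59901552]
[0.13, -0.05, 0.02] [582.47941094 -49.38476726]
```

View pics/w1.png

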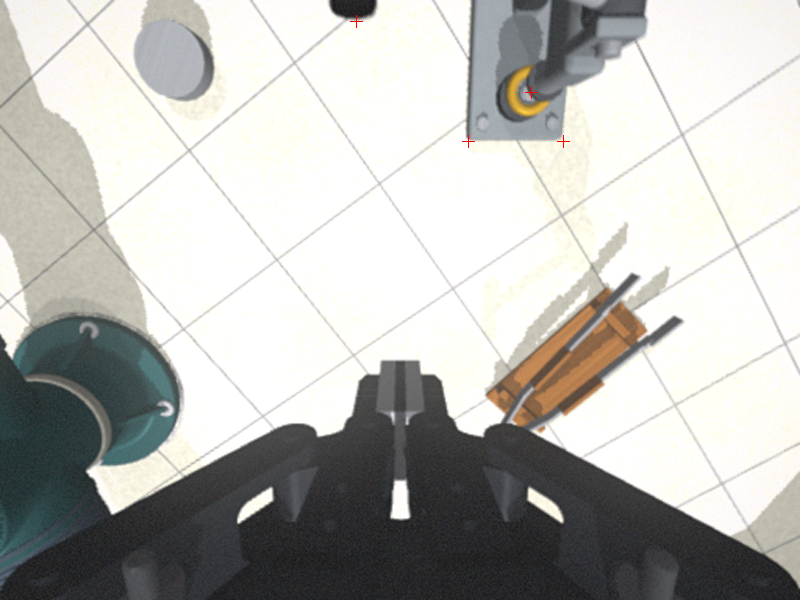

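Request:
jog_arm:
  moves:
    - [1, [-4, -41, 0], 0]
    - [1, [-4, -41, 0], 0]
    - [1, [-4, -41, 0], 0]
    - [1, [-4, -40, 0], 0]
    - [1, [0, 0, 15], 0]
    - [1, [0, 0, 10], 0]
    - [1, [0, 0, 0], 0]

```text
t: 3.35
tcp_pos: [0.5159, 0.0792, 0.3443]
tcp_rot: [[0.813, -0.582, -0.004], [-0.582, -0.813, -0.001], [-0.003, 0.003, -1.0]]
wrist_force: [-0.5, -0.3, -1.0]
gripper_width: -0.002
```

```bash
python3 - <<'E'
from h import *
rel(D['p'])
import numpy as np
for th in np.linspace(0.61,-.36,12): print(np.round([np.degrees(th),170*np.cos(th),225+170*np.sin(th)+9],1))
E
```

```text
t 3.35 TCP in frame mm [ 18.6 138.5 344.3] yaw-frame -90.13 w -0.002 F [-0.5 -0.3 -1. ] world [0.5159 0.0792 0.3443]
[ 35.  139.3 331.4]
[ 29.9 147.4 318.7]
[ 24.8 154.3 305.4]
[ 19.8 160.  291.6]
[ 14.7 164.4 277.3]
[  9.7 167.6 262.6]
[  4.6 169.4 247.7]
[ -0.4 170.  232.8]
[ -5.5 169.2 217.8]
[-10.5 167.1 203. ]
[-15.6 163.8 188.4]
[-20.6 159.1 174.1]
```

Request:
jog_arm:
  moves:
    - [1, [0, 0, 12], 0]
    - [1, [-8, 0, 13], 0]
    - [1, [-7, 0, 13], 0]
    - [1, [-6, 0, 14], 0]
    - [1, [-4, 0, 14], 0]
    - [1, [-3, 0, 15], 0]
    - [1, [-2, 0, 15], 0]
    - [1, [0, 0, 15], 0]

```text
t: 4.15
tcp_pos: [0.4914, 0.0982, 0.2378]
tcp_rot: [[0.814, -0.58, 0.003], [-0.58, -0.814, 0.003], [0.001, -0.004, -1.0]]
wrist_force: [-1.4, 1.6, 9.1]
gripper_width: 0.002
```

Request:
jog_arm:
  moves:
    - [1, [0, 0, 15], 0]
    - [1, [2, 0, 15], 0]
    - [1, [3, 0, 14], 0]
    - [1, [4, 0, 11], 0]
    - [1, [1, 0, 3], 0]
    - [1, [0, 0, 0], 0]

```text
t: 4.75
tcp_pos: [0.4998, 0.0924, 0.1789]
tcp_rot: [[0.814, -0.581, 0.001], [-0.581, -0.814, 0.003], [-0.001, -0.003, -1.0]]
wrist_force: [-3.6, 2.8, 7.5]
gripper_width: -0.002
```

```bash
python3 - <<'E'
from h import *
rel(D['p']);im=wsnap("w2",2);s=snapshot("scene")
a=cv2.resize(im,(400,300));b=cv2.resize(cv2.convertScaleAbs(s[140:275,235:335],alpha=1.7,beta=10),(400,540),interpolation=cv2.INTER_CUBIC)
o=np.zeros((540,800,3),np.uint8);o[:300,:400]=a;o[:,400:]=b;cv2.imwrite("pics/w2.png",o)
E
```

```text
t 4.75 TCP in frame mm [ 20.  159.3 178.9] yaw-frame -90.08 w -0.002 F [-3.6  2.8  7.5] world [0.4998 0.0924 0.1789]
```

View pics/w2.png

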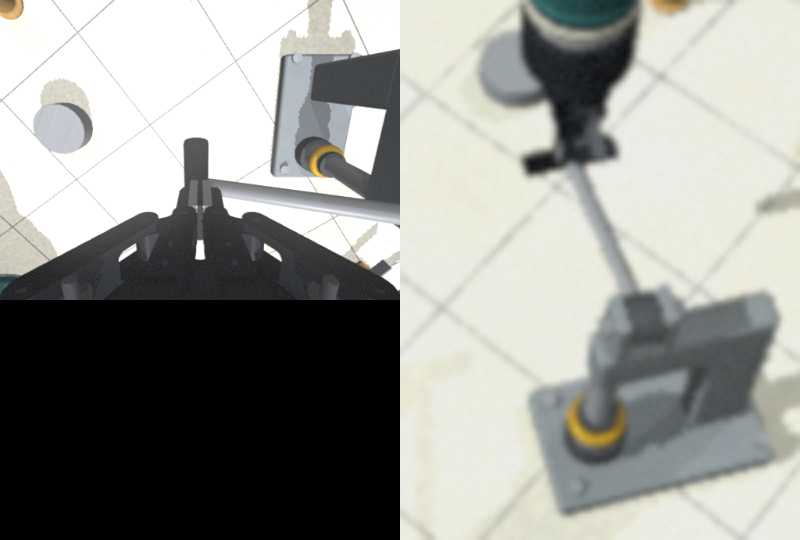

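Request:
jog_arm:
  moves:
    - [1, [1, 0, 3], 0]
    - [1, [0, 0, 2], 0]
    - [1, [0, 0, 1], 0]
    - [1, [0, 0, 0], 0]

```text
t: 5.3
tcp_pos: [0.5009, 0.0917, 0.1754]
tcp_rot: [[0.814, -0.581, 0.003], [-0.581, -0.814, 0.003], [0.001, -0.004, -1.0]]
wrist_force: [-6.3, 2.4, 12.1]
gripper_width: 0.002
```

Request:
jog_arm:
  moves:
    - [1, [0, 0, 2], 0]
    - [1, [0, 0, 2], 0]
    - [1, [0, 0, 0], 0]
    - [1, [0, 0, 0], 0]

```text
t: 5.7
tcp_pos: [0.501, 0.0917, 0.1748]
tcp_rot: [[0.814, -0.581, 0.006], [-0.581, -0.814, 0.002], [0.003, -0.005, -1.0]]
wrist_force: [-11.0, 2.9, 24.1]
gripper_width: 0.003
```

Stop reached: the force jumped to 24 N and z no longer falls. Now I let the lever rise under control.

Request:
jog_arm:
  moves:
    - [1, [-2, 0, -6], 0]
    - [1, [-4, 0, -14], 0]
    - [1, [-4, 0, -14], 0]
    - [1, [-3, 0, -14], 0]
    - [1, [-2, 0, -15], 0]
    - [1, [0, 0, -15], 0]
    - [1, [0, 0, -15], 0]
    - [1, [2, 0, -15], 0]

```text
t: 6.5
tcp_pos: [0.4905, 0.0985, 0.2767]
tcp_rot: [[0.814, -0.581, 0.001], [-0.581, -0.814, -0.0], [0.001, -0.001, -1.0]]
wrist_force: [1.3, -1.2, 3.0]
gripper_width: 0.002
```

Request:
jog_arm:
  moves:
    - [1, [3, 0, -15], 0]
    - [1, [4, 0, -14], 0]
    - [1, [6, 0, -14], 0]
    - [1, [7, 0, -13], 0]
    - [1, [7, 0, -13], 0]
    - [1, [0, 0, -20], 0]
    - [1, [0, 0, -25], 0]
    - [1, [0, 0, -5], 0]

```text
t: 7.3
tcp_pos: [0.5125, 0.0834, 0.3965]
tcp_rot: [[0.815, -0.58, 0.002], [-0.58, -0.815, 0.001], [0.001, -0.002, -1.0]]
wrist_force: [0.3, 0.1, 0.0]
gripper_width: 0.003
```

```bash
python3 - <<'E'
from h import *
rel(D['p']);q=D['q'];rel(q)
E
```

```text
t 7.3 TCP in frame mm [ 20.1 143.8 396.5] yaw-frame -90.02 w 0.003 F [0.3 0.1 0. ] world [0.5125 0.0834 0.3965]
t 7.3 TCP in frame mm [103.5 385.6 396.5] yaw-frame -48.31 w 0.003 F [0.3 0.1 0. ] world [0.5125 0.0834 0.3965]
```

Request:
jog_arm:
  moves:
    - [0, [29, 40, 0], 0]
    - [0, [29, 40, 0], 0]
    - [0, [29, 40, 0], 0]
    - [0, [29, 40, 0], 0]
    - [0, [29, 40, 0], 0]
    - [0, [29, 40, 0], 0]
    - [0, [29, 40, 0], 0]
    - [0, [29, 40, 0], 0]

```text
t: 8.1
tcp_pos: [0.5152, -0.3134, 0.3926]
tcp_rot: [[0.815, -0.58, -0.002], [-0.58, -0.815, 0.003], [-0.004, -0.001, -1.0]]
wrist_force: [1.9, -0.0, 0.6]
gripper_width: 1.002
```

Request:
jog_arm:
  moves:
    - [0, [0, 0, 28], 8.34]
    - [0, [0, 0, 28], 8.34]
    - [0, [0, 0, 28], 8.34]
    - [0, [0, 0, 28], 8.34]
    - [0, [0, 0, 28], 8.34]
    - [0, [0, 0, 0], 0]
    - [0, [0, 0, 0], 0]

```text
t: 8.8
tcp_pos: [0.5153, -0.3114, 0.2532]
tcp_rot: [[0.225, -0.974, -0.003], [-0.974, -0.225, 0.002], [-0.003, 0.002, -1.0]]
wrist_force: [0.4, 1.1, 0.6]
gripper_width: 1.001
```

```bash
python3 - <<'E'
from h import *
q=D['q'];rel(q);im=wsnap("w3",3);s=snapshot("scene")
big=cv2.resize(im,(800,600),interpolation=cv2.INTER_CUBIC)
for L in([.03,.03,.044],[.03,-.03,.044],[-.03,.03,.044],[-.03,-.03,.044],[.142,.035,.042],[.142,-.035,.042],[.11,.04,.006],[.11,-.04,.006],[-.09,.04,.006],[-.09,-.04,.006]):
    u=proj("w3",T(q,[L]))[0]*1.5625;print(L,np.round(u));cv2.drawMarker(big,tuple(int(v) for v in u),(0,0,255),0,12,1)
big[:180,:140]=cv2.resize(cv2.convertScaleAbs(s[140:275,235:340],alpha=1.7,beta=10),(140,180))
cv2.imwrite("pics/w3.png",big)
E
```

```text
t 8.8 TCP in frame mm [1.830e+01 1.000e-01 2.532e+02] yaw-frame -89.84 w 1.001 F [0.4 1.1 0.6] world [ 0.5153 -0.3114  0.2532]
[0.03, 0.03, 0.044] [363. 250.]
[0.03, -0.03, 0.044] [437. 250.]
[-0.03, 0.03, 0.044] [364. 320.]
[-0.03, -0.03, 0.044] [435. 320.]
[0.142, 0.035, 0.042] [353.  99.]
[0.142, -0.035, 0.042] [448.  99.]
[0.11, 0.04, 0.006] [353. 147.]
[0.11, -0.04, 0.006] [448. 147.]
[-0.09, 0.04, 0.006] [359. 366.]
[-0.09, -0.04, 0.006] [441. 366.]
```

View pics/w3.png

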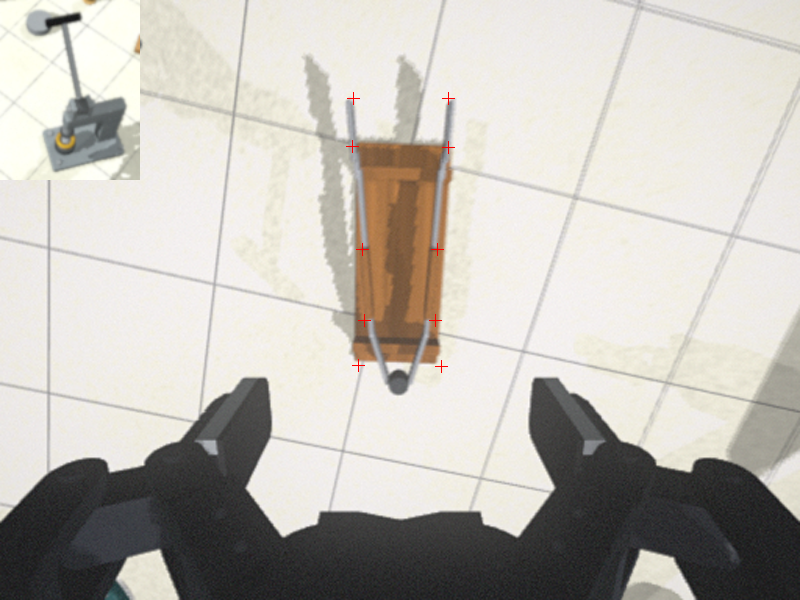

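Request:
jog_arm:
  moves:
    - [0, [-1, 9, 40], 0.7]
    - [0, [0, 9, 40], 0]
    - [0, [0, 0, 40], 0]
    - [0, [0, 0, 40], 0]
    - [0, [0, 0, 40], 0]
    - [0, [0, 0, 25], 0]
    - [0, [0, 0, 13], 0]
    - [0, [0, 0, 0], 0]
  force: 30

```text
t: 9.8
tcp_pos: [0.4976, -0.3144, 0.0152]
tcp_rot: [[0.211, -0.977, -0.002], [-0.977, -0.211, 0.001], [-0.002, 0.002, -1.0]]
wrist_force: [0.4, -0.1, 0.5]
gripper_width: 0.997
```

```bash
python3 - <<'E'
from h import *
q=D['q'];rel(q);im=wsnap("w4",1)
cv2.imwrite("pics/w4.png",cv2.resize(im,(640,480)))
E
```

```text
t 9.8 TCP in frame mm [ 0.4  1.1 15.2] yaw-frame -90.69 w 0.997 F [ 0.4 -0.1  0.5] world [ 0.4976 -0.3144  0.0152]
```

View pics/w4.png

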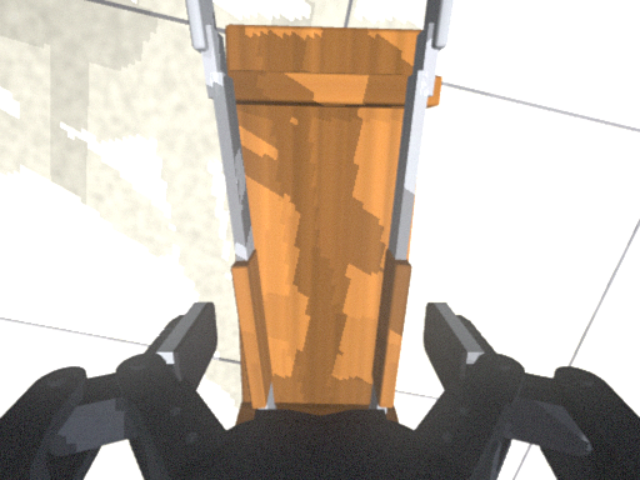

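Request:
jog_arm:
  moves:
    - [0.1, [0, 0, 4], 0]
    - [0.28, [0, 0, 0], 0]
    - [0.33, [0, 0, 0], 0]
    - [0.37, [0, 0, 0], 0]
    - [0.37, [0, 0, 0], 0]
    - [0.37, [0, 0, 0], 0]
    - [0.37, [0, 0, 0], 0]

```text
t: 10.55
tcp_pos: [0.4996, -0.3159, 0.015]
tcp_rot: [[0.211, -0.978, 0.004], [-0.978, -0.211, -0.003], [0.004, -0.003, -1.0]]
wrist_force: [-0.0, -0.2, 5.1]
gripper_width: 0.632
```

Request:
jog_arm:
  moves:
    - [0.37, [0, 0, -5], 0]
    - [0.37, [0, 0, -10], 0]
    - [0.37, [0, 0, -20], 0]
    - [0.37, [0, 0, -30], 0]
    - [0.37, [0, 0, -30], 0]
    - [0.37, [0, 0, 0], 0]
    - [0.37, [0, 0, 0], 0]

```text
t: 11.25
tcp_pos: [0.4984, -0.3151, 0.1084]
tcp_rot: [[0.211, -0.978, 0.002], [-0.978, -0.211, -0.001], [0.002, -0.001, -1.0]]
wrist_force: [0.9, -0.3, -1.9]
gripper_width: 0.631
```

```bash
python3 - <<'E'
from h import *
q=D['q'];rel(q);rel(D['p']);im=wsnap("w5",2);s=snapshot("scene")
np.savez("s5.npz",s=s)
a=cv2.resize(im,(400,300));b=cv2.resize(cv2.convertScaleAbs(s[240:370,120:280],alpha=1.7,beta=10),(640,520),interpolation=cv2.INTER_CUBIC)
cv2.imwrite("pics/w5.png",np.vstack([cv2.resize(im[:300],(640,375)),b[150:375]]))
E
```

```text
t 11.25 TCP in frame mm [  1.    0.2 108.4] yaw-frame -90.71 w 0.631 F [ 0.9 -0.3 -1.9] world [ 0.4984 -0.3151  0.1084]
t 11.25 TCP in frame mm [-312.7  -75.8  108.4] yaw-frame -132.42 w 0.631 F [ 0.9 -0.3 -1.9] world [ 0.4984 -0.3151  0.1084]
```

View pics/w5.png

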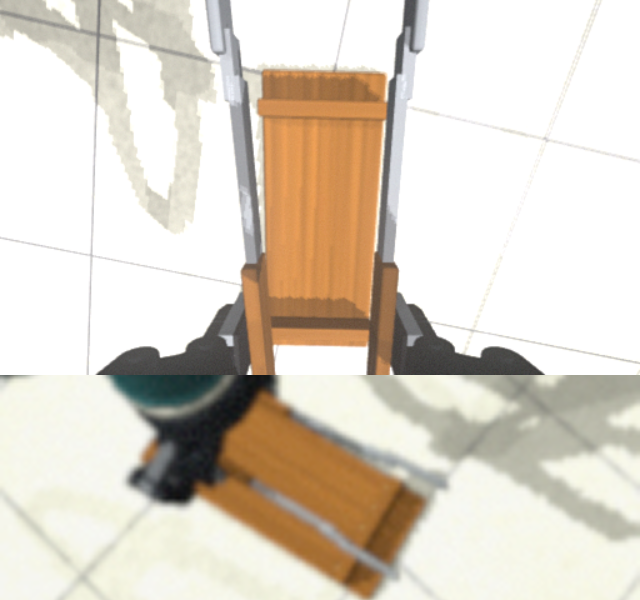

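Request:
jog_arm:
  moves:
    - [0.37, [0, 0, -3], -6]
    - [0.37, [0, 0, 0], -7]
    - [0.37, [0, 0, 0], -7]
    - [0.37, [0, 0, 0], -7]
    - [0.37, [0, 0, 0], -7]
    - [0.37, [0, 0, 0], -5]
    - [0.37, [0, 0, 0], -3.4]
    - [0.37, [0, 0, 0], 0]

```text
t: 12.2
tcp_pos: [0.4973, -0.3142, 0.1084]
tcp_rot: [[0.815, -0.58, -0.003], [-0.58, -0.815, 0.002], [-0.003, -0.0, -1.0]]
wrist_force: [0.6, 0.4, -0.9]
gripper_width: 0.627
```

Request:
jog_arm:
  moves:
    - [0.37, [-10, -10, 0], 0]
    - [0.37, [-20, -22, -5], 0]
    - [0.37, [-20, -22, -5], 0]
    - [0.37, [-16, -20, -5], 0]
    - [0.37, [-10, -9, -4], 0]
    - [0.37, [0, 0, 0], 0]
    - [0.37, [0, 0, 0], 0]

```text
t: 12.9
tcp_pos: [0.4843, -0.2034, 0.1293]
tcp_rot: [[0.815, -0.58, 0.0], [-0.58, -0.815, -0.001], [0.001, 0.001, -1.0]]
wrist_force: [0.1, 0.0, -1.0]
gripper_width: 0.631
```

```bash
python3 - <<'E'
from h import *
o=rel(D['p']);im=wsnap("w6",3)
S=800/512;big=cv2.resize(im[:300],None,fx=S,fy=S,interpolation=cv2.INTER_CUBIC)
R=o['tcp_rot'];tp=o['tcp_pos']
def mark(n,P,col):
    u=proj("w6",P)*S;print(n,np.round(u));cv2.drawMarker(big,tuple(int(v) for v in u),col,0,10,1)
for L in([0,0,.065],[-.022,0,.065],[0,.022,.065],[0,-.022,.065],[-.04,.05,.02],[-.04,-.05,.02]): mark(L,T(D['p'],[L])[0],(0,0,255))
for x,y,z in((.03,.027,.02),(.03,-.027,.02),(.098,.03,.018),(.098,-.03,.018),(.098,.03,0),(.098,-.03,0),(.142,.03,.018),(.142,-.03,.018),(.142,.03,0),(.142,-.03,0)):
    mark(("tong",x,y,z),tp+R@np.array([-y,-x,-(z+.009)]),(255,0,0))
cv2.imwrite("pics/w6.png",big)
E
```

```text
t 12.9 TCP in frame mm [-229.9    0.5  129.3] yaw-frame -90.01 w 0.631 F [ 0.1  0.  -1. ] world [ 0.4843 -0.2034  0.1293]
[0, 0, 0.065] [ 399. -298.]
[-0.022, 0, 0.065] [ 399. -217.]
[0, 0.022, 0.065] [ 336. -298.]
[0, -0.022, 0.065] [ 462. -298.]
[-0.04, 0.05, 0.02] [294. -88.]
[-0.04, -0.05, 0.02] [505. -88.]
('tong', 0.03, 0.027, 0.02) [300. 333.]
('tong', 0.03, -0.027, 0.02) [495. 333.]
('tong', 0.098, 0.03, 0.018) [271.  60.]
('tong', 0.098, -0.03, 0.018) [524.  60.]
('tong', 0.098, 0.03, 0) [289.  76.]
('tong', 0.098, -0.03, 0) [506.  76.]
('tong', 0.142, 0.03, 0.018) [ 253. -176.]
('tong', 0.142, -0.03, 0.018) [ 541. -176.]
('tong', 0.142, 0.03, 0) [ 276. -121.]
('tong', 0.142, -0.03, 0) [ 519. -121.]
```

View pics/w6.png

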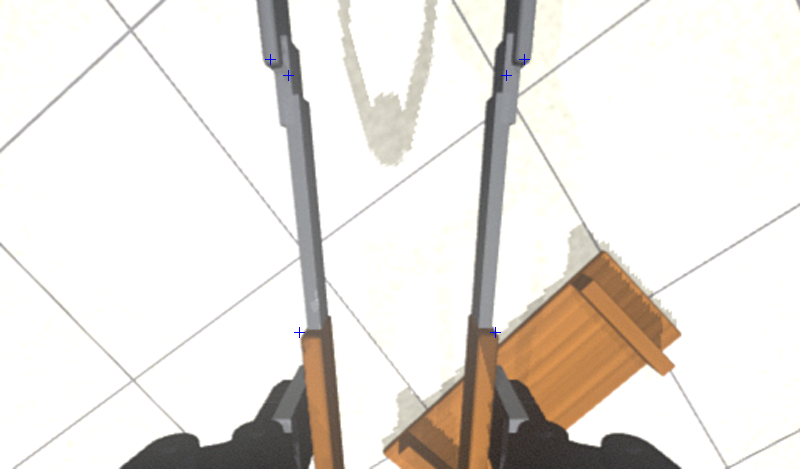

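Request:
jog_arm:
  moves:
    - [0.37, [0.5, 0, 20], 0]
    - [0.37, [0, 0, 25], 0]
    - [0.37, [0, 0, 25], 0]
    - [0.37, [0, 0, 17], 0]
    - [0.37, [0, -15, 0], 0]
    - [0.37, [0, -30, 0], 0]
    - [0.37, [0, -15, 0], 0]
    - [0.37, [0, 0, 0], 0]

```text
t: 13.85
tcp_pos: [0.5214, -0.1532, 0.0434]
tcp_rot: [[0.816, -0.578, 0.002], [-0.578, -0.816, -0.001], [0.002, -0.001, -1.0]]
wrist_force: [-0.1, -0.1, -0.7]
gripper_width: 0.629
```

```bash
cat > look.py <<'E'
from h import *
import sys
o=rel(D['p']);n=sys.argv[1]
R=o['tcp_rot'];tp=o['tcp_pos'];out=[]
for c,(x,y,w,h) in {"scene":(240,170,80,110),"top":(250,115,80,110)}.items():
    im=np.mean([snapshot(c).astype(float) for _ in range(3)],0)
    b=cv2.resize(cv2.convertScaleAbs(im[y:y+h,x:x+w],alpha=1.7,beta=10),None,fx=5,fy=5,interpolation=cv2.INTER_CUBIC)
    for P in [tp+R@np.array([-s*.031,-.142,-(z+.009)]) for s in(1,-1) for z in (0,.018)]:
        u=(proj(c,P)-[x,y]+.5)*5;cv2.drawMarker(b,tuple(int(v) for v in u),(255,0,0),0,10,1)
    for z in (.055,.065):
        a=np.linspace(0,6.28,60);P=T(D['p'],np.c_[.022*np.cos(a),.022*np.sin(a),0*a+z])
        u=(proj(c,P)-[x,y]+.5)*5;cv2.polylines(b,[u.astype(int)],True,(0,0,255),1)
    out.append(b)
cv2.imwrite(f"pics/{n}.png",np.hstack(out))
E
python3 look.py l1
```

```text
t 13.85 TCP in frame mm [-167.5   -0.7   43.4] yaw-frame -89.85 w 0.629 F [-0.1 -0.1 -0.7] world [ 0.5214 -0.1532  0.0434]
```

View pics/l1.png

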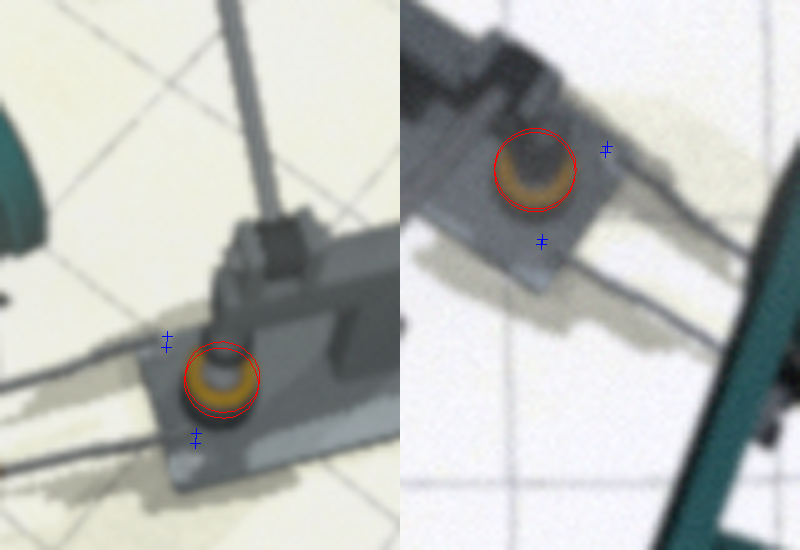

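Request:
jog_arm:
  moves:
    - [0.37, [-0.5, -10, 0.5], 0]
    - [0.37, [0, -14, 0], 0]
    - [0.37, [0, -14, 0], 0]
    - [0.37, [0, -10, 0], 0]
    - [0.37, [0, 0, 0], 0]
    - [0.37, [0, 0, 0], 0]

```text
t: 14.75
tcp_pos: [0.5471, -0.1147, 0.0417]
tcp_rot: [[0.815, -0.579, -0.0], [-0.579, -0.815, -0.0], [-0.0, 0.001, -1.0]]
wrist_force: [0.3, 0.2, -1.6]
gripper_width: 0.631
```

```bash
python3 look.py l2
```

```text
t 14.75 TCP in frame mm [-121.3    0.8   41.7] yaw-frame -89.94 w 0.631 F [ 0.3  0.2 -1.6] world [ 0.5471 -0.1147  0.0417]
```

View pics/l2.png

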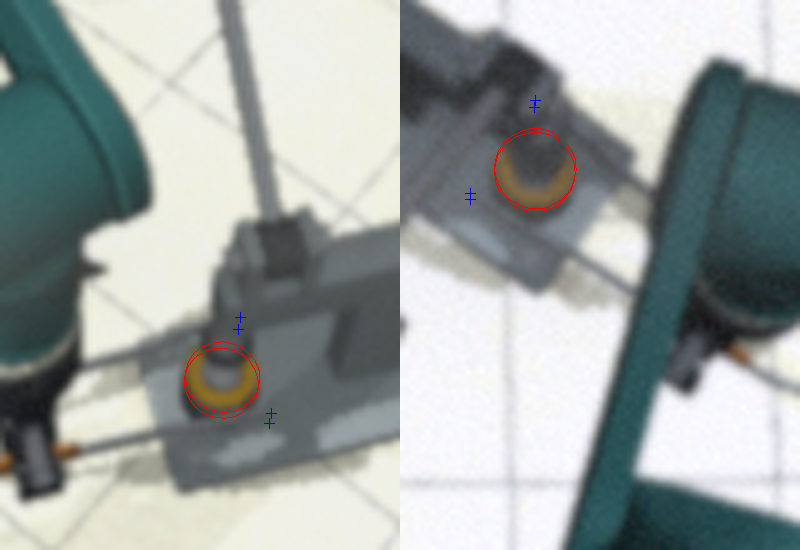

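Request:
jog_arm:
  moves:
    - [0.4, [0, 0, 0], 0]
    - [0.42, [0, 0, 0], 0]
    - [0.44, [0, 0, 0], 0]
    - [0.46, [0, 0, 0], 0]
    - [0.5, [0, 0, 0], 0]
    - [0.6, [0, 0, 0], 0]
    - [0.7, [0, 0, 0], 0]
    - [0.7, [0, 0, 0], 0]
  force: 40

```text
t: 15.85
tcp_pos: [0.547, -0.1152, 0.0419]
tcp_rot: [[0.815, -0.58, 0.0], [-0.58, -0.815, -0.0], [0.0, 0.0, -1.0]]
wrist_force: [-0.1, 0.2, -0.0]
gripper_width: 0.552
```

Request:
jog_arm:
  moves:
    - [0.7, [0, 0, -3], 0]
    - [0.7, [0, 0, -5], 0]
    - [0.7, [0, 0, -5], 0]
    - [0.7, [0, 0, -5], 0]
    - [0.7, [0, 0, 0], 0]
    - [0.7, [0, 0, 0], 0]
    - [0.7, [0, 0, 0], 0]
    - [0.7, [0, 0, 0], 0]

```text
t: 16.65
tcp_pos: [0.5467, -0.115, 0.0594]
tcp_rot: [[0.815, -0.58, -0.001], [-0.58, -0.815, 0.0], [-0.001, 0.0, -1.0]]
wrist_force: [-0.2, 0.1, -0.5]
gripper_width: 0.553
```

```bash
cat > y.py <<'E'
from h import *
rel(D['p'])
for c in("scene","top"):
    im=np.mean([snapshot(c).astype(float) for _ in range(3)],0).astype(np.uint8)
    hsv=cv2.cvtColor(im,cv2.COLOR_BGR2HSV);m=cv2.inRange(hsv,(17,140,50),(32,255,255))
    n,l,s,ce=cv2.connectedComponentsWithStats(m)
    for i in range(1,n):
        if s[i,4]>15: print(c,s[i].tolist(),np.round(ce[i],1))
    e=proj(c,T(D['p'],[[0,0,.06],[0,0,.078]]));print("die eyelet",e[0],"lifted",e[1])
E
python3 y.py
```

```text
t 16.65 TCP in frame mm [-121.8    0.9   59.4] yaw-frame -90.02 w 0.553 F [-0.2  0.1 -0.5] world [ 0.5467 -0.115   0.0594]
scene [48, 0, 24, 29, 164] [59.8 11.6]
scene [38, 14, 9, 8, 32] [42.2 16.8]
scene [20, 18, 23, 15, 89] [29.6 25.5]
scene [63, 24, 8, 13, 31] [66.1 29.8]
scene [8, 27, 11, 11, 56] [13.4 32. ]
scene [61, 33, 20, 27, 86] [70.6 45.9]
scene [277, 32, 36, 20, 193] [294.7  40.9]
scene [451, 32, 61, 121, 2462] [492.9  97. ]
scene [30, 34, 9, 10, 25] [33.7 39.1]
scene [0, 38, 13, 21, 88] [ 5.4 47.7]
scene [35, 44, 10, 6, 24] [38.7 46.2]
scene [265, 49, 9, 7, 16] [268.6  52.1]
scene [43, 50, 21, 35, 108] [52.7 68.1]
scene [76, 56, 10, 12, 35] [80.4 61.8]
scene [285, 56, 15, 12, 57] [292.9  60.6]
scene [11, 59, 9, 12, 25] [14.7 64.6]
scene [258, 60, 35, 23, 274] [273.7  70.8]
scene [82, 71, 13, 12, 45] [87.8 77. ]
scene [24, 75, 9, 11, 32] [27.7 80.9]
scene [61, 85, 11, 10, 30] [66.1 89.6]
scene [28, 87, 21, 21, 69] [38.8 97.7]
scene [92, 89, 10, 8, 25] [96.6 92.8]
scene [0, 92, 4, 11, 24] [ 1.2 96.9]
scene [68, 95, 8, 7, 21] [71.4 97.6]
scene [3, 99, 9, 12, 38] [  7.2 104.7]
scene [15, 115, 14, 14, 43] [ 21.3 121.3]
scene [49, 114, 7, 9, 23] [ 52.7 118. ]
scene [25, 126, 14, 15, 62] [ 31.  132.7]
scene [299, 134, 7, 8, 31] [302.2 137.5]
scene [479, 148, 32, 21, 200] [495.5 159.7]
scene [474, 165, 38, 49, 560] [495.3 187.7]
scene [338, 169, 18, 12, 77] [347.  174.2]
scene [352, 174, 6, 8, 18] [354.9 178.2]
scene [467, 192, 17, 12, 47] [475.1 196.9]
scene [452, 202, 21, 14, 68] [461.9 208.8]
scene [497, 205, 11, 8, 30] [502.2 208.3]
scene [472, 209, 18, 18, 67] [480.8 218.1]
scene [487, 211, 11, 6, 20] [493.6 213.8]
scene [278, 238, 14, 11, 51] [283.6 244.3]
die eyelet [283.91950208 245.45340178] lifted [284.29502044 243.23437897]
top [129, 224, 15, 11, 121] [135.5 229.3]
die eyelet [276.53351678 148.55218942] lifted [276.74946608 147.28414467]
```

Request:
jog_arm:
  moves:
    - [0.7, [0, 6, 0], 0]
    - [0.7, [0, 12, 0], 0]
    - [0.7, [0, 15, 0], 0]
    - [0.7, [0, 15, 0], 0]
    - [0.7, [0, 15, 0], 0]
    - [0.7, [0, 12, 0], 0]
    - [0.7, [0, 5, 0], 0]
    - [0.7, [0, 0, 0], 0]

```text
t: 17.75
tcp_pos: [0.5001, -0.1811, 0.0599]
tcp_rot: [[0.814, -0.581, 0.0], [-0.581, -0.814, 0.0], [0.0, -0.0, -1.0]]
wrist_force: [0.0, 0.1, -1.8]
gripper_width: 0.55
```

```bash
cat > y.py <<'E'
from h import *
o=rel(D['p']);R=o['tcp_rot'];tp=o['tcp_pos'];j=tp+R@np.array([0,-.12,-.018]);print("jaws",j)
for c in("scene","top"):
    im=np.mean([snapshot(c).astype(float) for _ in range(3)],0).astype(np.uint8)
    hsv=cv2.cvtColor(im,cv2.COLOR_BGR2HSV);m=cv2.inRange(hsv,(17,120,50),(34,255,255))
    for nm,P in(("die",T(D['p'],[[0,0,.06]])[0]),("jaws",j)):
        u=proj(c,P);x,y=np.round(u).astype(int);w=m[y-9:y+10,x-9:x+10];ys,xs=np.nonzero(w)
        print(c,nm,np.round(u,1),"n",len(xs),"centroid",(xs.mean()+x-9,ys.mean()+y-9) if len(xs) else None)
E
python3 y.py
```

```text
t 17.75 TCP in frame mm [-202.6    0.5   59.9] yaw-frame -90.11 w 0.55 F [ 0.   0.1 -1.8] world [ 0.5001 -0.1811  0.0599]
jaws [ 0.56983181 -0.08346788  0.0778761 ]
scene die [283.9 245.5] n 0 centroid None
scene jaws [257.  249.9] n 72 centroid (np.float64(257.8888888888889), np.float64(247.6388888888889))
top die [276.5 148.6] n 0 centroid None
top jaws [302.2 164.8] n 39 centroid (np.float64(302.94871794871796), np.float64(162.87179487179486))
```

The eyelet came along in the jaws and the die is empty. Next I raise it and draw it a bit further out.

Request:
jog_arm:
  moves:
    - [0.7, [0, 8, -10], 0]
    - [0.7, [0, 10, -18], 0]
    - [0.7, [0, 10, -22], 0]
    - [0.7, [0, 10, -22], 0]
    - [0.7, [0, 8, -22], 0]
    - [0.7, [0, 4, -18], 0]
    - [0.7, [0, 0, -10], 0]
    - [0.7, [0, 0, 0], 0]

```text
t: 18.85
tcp_pos: [0.4724, -0.2217, 0.1842]
tcp_rot: [[0.815, -0.58, 0.004], [-0.58, -0.815, -0.002], [0.004, -0.0, -1.0]]
wrist_force: [0.3, -0.1, -0.9]
gripper_width: 0.552
```

Request:
jog_arm:
  moves:
    - [0.7, [0, 0, 0], 0]
    - [0.7, [0, 0, 0], 0]
    - [0.7, [0, 0, 0], 0]
    - [0.7, [0, 0, 0], 0]
    - [0.7, [0, 0, 0], 0]
    - [0.7, [0, 0, 0], 0]

```text
t: 19.45
tcp_pos: [0.4715, -0.221, 0.1816]
tcp_rot: [[0.815, -0.58, -0.0], [-0.58, -0.815, 0.0], [-0.0, 0.0, -1.0]]
wrist_force: [0.8, 0.3, -1.0]
gripper_width: 0.552
```

```bash
python3 y.py; python3 - <<'E'
from h import *
s=snapshot("scene").astype(int);t=snapshot("top").astype(int);I=np.load("im0.npz")
# lever handle back up: dark pixels round rest pose centre, and bystander patches vs start
for n,im,ref in(("scene",s,I['s'].astype(int)),("top",t,I['t'].astype(int))):
    for nm,P in(("handle",T(D['p'],[[.02,.1393,.3224]])[0]),("tin",[.353,.213,.02]),("spool",[.404,.374,.03]),("chalk",[.622,.338,.015])):
        x,y=np.round(proj(n,np.array(P))).astype(int);a,b=(q[y-12:y+13,x-12:x+13].mean(2) for q in(im,ref))
        print(n,nm,"mean diff",abs(a-b).mean().round(1),"corr",np.corrcoef(a.ravel(),b.ravel())[0,1].round(3), "phase shift px",np.round(cv2.phaseCorrelate(a,b)[0],2))
E
```

```text
t 19.45 TCP in frame mm [-251.6    0.7  181.6] yaw-frame -90.01 w 0.552 F [ 0.8  0.3 -1. ] world [ 0.4715 -0.221   0.1816]
jaws [ 0.54109658 -0.12319021  0.19956552]
scene die [283.9 245.5] n 0 centroid None
scene jaws [238.5 237.9] n 63 centroid (np.float64(239.44444444444446), np.float64(236.6031746031746))
top die [276.5 148.6] n 0 centroid None
top jaws [323.6 168.7] n 68 centroid (np.float64(323.6029411764706), np.float64(168.4264705882353))
scene handle mean diff 16.4 corr 0.918 phase shift px [0.66 0.43]
scene tin mean diff 21.9 corr 0.866 phase shift px [0.2 0.7]
scene spool mean diff 34.0 corr 0.778 phase shift px [7.44 0.93]
scene chalk mean diff 14.7 corr 0.807 phase shift px [1.14 1.16]
top handle mean diff 31.8 corr 0.93 phase shift px [0.21 0.91]
top tin mean diff 31.7 corr 0.463 phase shift px [0.7  0.87]
top spool mean diff 43.0 corr 0.85 phase shift px [0.64 0.89]
top chalk mean diff 13.2 corr 0.823 phase shift px [-1.04  0.84]
```

```bash
python3 -c "
from plant import *
print(sign_off())"
```

```text
the job is handed in; nothing more can be done
None
```

The eyelet was pressed, drawn out of the press with the tongs and is held still in front of it. I handed the job in at about 20 s of robot time; no verdict was reported.

- **Pressing:** I pushed the lever down with the shut fingers until it stopped. The force rose to 24 N with no further travel, at the expected stop height. I then followed it back up; the cameras show the handle within about 1 px of its rest position.
- **Extraction:** I took the tongs from the rest, closed them on the eyelet at the die, lifted it about 18 mm off the pin, drew it out and raised it.
- **Last checks:** Brass pixels sit within about 2 px of the predicted jaw point in both fixed cameras. That puts the eyelet about 0.20 m above the table and about 130 mm in front of the die, and the die is empty. The gripper stays at 0.552, held open by the tongs.
- **Bystanders:** Their image patches shifted about 1 px or less. The exception is the spool in the scene camera, which gave 7.4 px with weak correlation. The top camera gave about 1 px for it, so I put that down to moving shadow. I did not confirm it by eye, because the 12 picture views were used up.

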